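# Close up the dust-filter box: filter in, cover held ready for its screws

## Task

Load the filter cassette into the open dust-filter housing: lower it in, without dropping it, until it sits fully home between the rails on the housing floor (either way round), and let go of it. Then pick up the cover plate and hold it level and still about a centimetre above the housing rim, clear of it all round, with its four screw holes straight over the four threaded holes (either way round), so that I can check the seal and start the screws; your job finishes while you are still holding it there. Leave the sample pucks, the screwdriver and the blue bin where they are.

Things in the scene. Friction and masses are not known exactly. Their poses are not given: they have to be found in the camera images.
- housing: cast aluminium dust-filter housing, fixed to the desk: open-topped box 126 (x) by 160 (y) by 92 mm high. Origin: centre of its underside, on the desk; z up, x along its short side, y along its long side. Two hose spigots stand 24 mm out of its +x face, 50 mm up; lugs stand 20 mm out at desk level on both x sides. Walls 6 mm, a 20 by 20 mm boss in each inside corner over the full height
- housing_seat (a point): centre of the housing's inner floor, 10 mm above the desk: the middle of the filter's underside belongs here; axes as the housing. Four rails on the floor, 20 mm high, leave a pocket 78 (x) by 108 mm (y) for the filter (4 mm play a side)
- housing_rim (a point): centre of the housing's open top, in the rim's plane, 92 mm above the desk, 82 mm above the inner floor; axes as the housing. The opening is 86 (x) by 120 mm (y) between the corner bosses, 114 and 148 mm along its middle lines
- filter: loose filter cassette, grey plastic frame with white paper pleats, 70 (x) by 100 (y) by 50 mm high, about 0.16 kg, standing upright on the desk. Origin: centre of its underside; z up. On top, in the middle, an upright pull tab 44 mm long (x), 10 mm thick (y), from 50 to 70 mm above the underside; same when turned half round
- filter_tab (a point): middle of the pull tab, 60 mm above the filter's underside; pinch it across its 10 mm thickness, fingers closing along the filter's y; axes as the filter
- cover: loose aluminium cover plate, 126 (x) by 160 (y) by 5 mm, about 0.33 kg (varies), lying flat on the desk, handle up. Origin: centre of its underside; z up. Black bow handle on its middle: bar 108 mm long (y), 12 mm wide (x), 12 mm high, its middle 40 mm above the underside, 29 mm clear beneath it, two legs 96 mm apart. A 7 mm screw hole near each corner; same when turned half round
- cover_handle (a point): middle of the handle bar, on the plate's centre line, 40 mm above its underside; pinch it across its 12 mm width, fingers closing along the cover's x; axes as the cover
- housing_hole0 (a point): mouth of the 6 mm threaded hole in the housing's +x +y corner, in the plane of the rim, 53 mm (x) and 70 mm (y) from its centre
- housing_hole1 (a point): mouth of the 6 mm threaded hole in the housing's +x -y corner, in the plane of the rim, 53 mm (x) and 70 mm (y) from its centre
- housing_hole2 (a point): mouth of the 6 mm threaded hole in the housing's -x -y corner, in the plane of the rim, 53 mm (x) and 70 mm (y) from its centre
- housing_hole3 (a point): mouth of the 6 mm threaded hole in the housing's -x +y corner, in the plane of the rim, 53 mm (x) and 70 mm (y) from its centre
- cover_hole0 (a point): 7 mm screw hole in the cover's +x +y corner, at the underside, 53 mm (x) and 70 mm (y) from its centre
- cover_hole1 (a point): 7 mm screw hole in the cover's +x -y corner, at the underside, 53 mm (x) and 70 mm (y) from its centre
- cover_hole2 (a point): 7 mm screw hole in the cover's -x -y corner, at the underside, 53 mm (x) and 70 mm (y) from its centre
- cover_hole3 (a point): 7 mm screw hole in the cover's -x +y corner, at the underside, 53 mm (x) and 70 mm (y) from its centre
- puck_brass: bystander: brass sample puck, 42 mm across, 26 mm high; origin at its underside centre
- puck_steel: bystander: steel sample puck, 46 mm across, 30 mm high; origin at its underside centre
- screwdriver: bystander: screwdriver lying on the desk, along its x; origin at its underside centre
- bin: bystander: blue picking bin with brass parts, 120 (x) by 100 (y) by 65 mm high; origin at its underside centre
There are look-alikes about, which are no part of the job. Leave any purple look-alike of the filter alone.

How it is judged:
On the way:
1. the filter sits fully home in the housing, let go (z of filter in the frame of housing_seat between -0.004 and 0.004 m and horizontal distance between filter and housing_seat below 0.008 m and angle between filter's own z axis and vertical below 0.06 rad and angle between the x axis of filter and the x axis of housing, either way round below 0.12 rad and contact force between each of the arm, the fingers and filter below 0.1 N), for 0.2 s.
At the end, for the whole second after the job is handed in: Filter home on the housing floor (4 mm in height, 8 mm in centre) and let go; cover held in the fingers, still, level within 4 degrees, its underside 4 to 20 mm above the rim, touching neither housing nor filter, each screw hole within 3.5 mm sideways of a threaded hole (either way round) (all of step 1 and z of cover_hole0 in the frame of housing_rim between 0.004 and 0.02 m and z of cover_hole1 in the frame of housing_rim between 0.004 and 0.02 m and z of cover_hole2 in the frame of housing_rim between 0.004 and 0.02 m and z of cover_hole3 in the frame of housing_rim between 0.004 and 0.02 m and ((horizontal distance between cover_hole0 and housing_hole0 below 0.0035 m and horizontal distance between cover_hole1 and housing_hole1 below 0.0035 m and horizontal distance between cover_hole2 and housing_hole2 below 0.0035 m and horizontal distance between cover_hole3 and housing_hole3 below 0.0035 m) or (horizontal distance between cover_hole0 and housing_hole2 below 0.0035 m and horizontal distance between cover_hole1 and housing_hole3 below 0.0035 m and horizontal distance between cover_hole2 and housing_hole0 below 0.0035 m and horizontal distance between cover_hole3 and housing_hole1 below 0.0035 m)) and angle between cover's own z axis and vertical below 0.07 rad and linear speed of cover below 0.02 m/s and angular speed of cover below 0.15 rad/s and contact force between the fingers and cover above 1 N and contact force between cover and housing below 0.05 N and contact force between cover and filter below 0.05 N); the arm keeps its last pose, push and grip.
It fails at once if the filter is dropped: let go inside or over the housing while more than 20 mm above its seat (z of filter in the frame of housing_seat above 0.02 m and horizontal distance between filter and housing_seat below 0.06 m and contact force between the fingers and filter below 0.05 N).
It fails at once if a puck, the screwdriver or the bin is moved more than 30 mm (distance of any of puck_brass, puck_steel, screwdriver, bin from where it was at the start of the episode above 0.03 m).
It also fails if it takes over 64 s, if anything falls off the work surface, if the arm or the gripper's body presses on something with over 40 N, if the wrist force passes 120 N, or if a joint passes its speed limit or range.

## Robot

A 6-joint arm with a two-finger parallel gripper is mounted at the origin on the work surface. World frame = base frame: x ahead of the robot, y to its left, z up, the work surface at z = 0. Lengths are in m, angles in rad, forces in N, time in s.
With the tool pointing down it reaches from about 0.35 to 0.975 m from the base axis. Payload 4.9 kg.
Tool frame: the origin (TCP) lies midway between the tips of the shut fingers; the grasp point (between the pads) lies 19 mm behind it (manip.tcp_to_grasp is the distance from the TCP to the grasp point, in m); z points along the fingers, y is the line along which they close (so a half turn about z gives the same grasp; the last joint's range is limited). The gripper opens to 85 mm and grips with 20 to 120 N. Pads are 22 mm wide; open, the fingers measure 114 mm over their backs; the gripper's body (76 mm by 85 mm) begins 54 mm behind the grasp point. The pads swing forward as they close: fully open they stand 13 mm farther back than shut.
Start: joints at [1.206, 0.053, 1.613, -0, 1.476, -0.119], TCP at [0.152, 0.606, 0.231] pointing down, gripper open.
Joint ranges: [-3.01, 3.01], [-1.01, 2.22], [0.06, 2.58], [-1.02, 4.17], [0.09, 2.62], [-3.14, 3.14]. Speed limits (rad/s): [2.57, 2.57, 3.14, 3.14, 3.14, 3.14].

## Interface

Orientations are given as a unit quaternion [w, x, y, z].
In Python, from workcell import manip, cams, finish_job gives the robot as it stands. The module is installed in compiled form; this text tells all that it offers.
- The arm moves only by the tool carry_out, never from a script. Its argument "plan" is a list of rows, each an object of numbers: "wx", "wy", "wz": the turn, a rotation vector about the world's x, y, z in degrees; "x", "y", "z": the shift along the world's x, y, z in m; "claw": the opening, from -1 (shut) to 1 (fully open). In form: [{"wx": .., "wy": .., "wz": .., "x": .., "y": .., "z": .., "claw": ..}, ...]. A call has exactly 5 rows; each row is the pose to reach, as a shift and turn from the pose commanded when the call began; what a row does not reach only later rows make up. A row lasts 1/8 s, in which the tool goes at most 62.5 mm and 10.7 degrees, less where a joint would pass 70% of its speed; a pose out of reach is approached as far as the arm can. A call with a gripper value outside its range is refused whole. The fingers move at their own pace and stop on an object; the grip force is fixed at half the most. Time passes only in rows, so rows that repeat a pose let the fingers close, or fill a call up. It gives the time, the measured TCP pose, the force, the opening and the grip force at its end, in the units of the state.
- manip.get_state(): the state, without advancing time (a new reading comes with each control period).
- cams.get_image(name): name is "scene" or "top" or "wrist"; returns the picture (480x640x3 uint8, red, green, blue); there is no depth.
- cams.camera_model(name): a dict with "mtx" (3x3 intrinsics, pixels), "k1" (the pictures are not rectified: a ray, as slopes to the right and down, at radius r is drawn at 1 + k1 r^2 times it, then the intrinsics apply), "R" (3x3) and "t" (3): a world point X has camera coordinates R X + t; the wrist camera has in their place "T_tool_cam" (4x4, takes a point from camera to tool coordinates, whose origin is the TCP and whose axes are the flange's). Camera axes: x right, y down, z forward; pixel columns grow to the right and rows downward; lengths in m; the calibration is good to about 2 mm. A picture is of the moment at which its call begins: read the wrist's pose just before it. camera_model takes no time and is no camera call.
- finish_job(): hands the job in; it is judged then, once.
The state is a dict: "clock": time; "joints": joint angles; "joint_velocities": joint speeds; "tau": joint torques, N m; "position": TCP position; "eef_rot": TCP orientation; "wrist_force": force on the tool from outside, world axes, zero at the start; "torque": the same for the moment, N m; "grip_width": finger opening in m; "gripper_force": force on a finger pad.
Only numpy, scipy, OpenCV 4.12 (cv2) and the standard library are available. Lean on these libraries where they do the work, as an engineer would, in place of code of your own. Each camera call takes 0.05 s, during which the arm holds its last target. There are 200 camera calls.

## Working session

There is one attempt and no reset: what is moved stays moved. The work goes in short steps, Python scripts to look and compute and a tool call to move; the robot and the scene stay as the last step left them, time stands still between calls to the robot, and variables do not carry over. Pictures are saved under pics/ and viewed, at most 10 in all, crops included, and the job is handed in when it is done.

Besides the shell and the picture viewer there is one more tool, called by a JSON object that holds its "op" and its "data", one argument or row to a line. carry_out: Moves the arm, as the interface text tells. Its arguments: {"type":"object","properties":{"plan":{"type":"array","items":{"type":"object","properties":{"wx":{"type":"number"},"wy":{"type":"number"},"wz":{"type":"number"},"x":{"type":"number"},"y":{"type":"number"},"z":{"type":"number"},"claw":{"type":"number"}}}}},"required":["plan"]}

```bash
mkdir -p pics
cat > h.py <<'E'
import numpy as np, cv2
from workcell import manip, cams
def grab(n,f=None):
    im=cams.get_image(n)
    if f: cv2.imwrite('pics/'+f,im[:,:,::-1])
    return im
def pose(n,st=None):
    m=cams.camera_model(n)
    if n!='wrist': R=np.array(m['R']);t=np.array(m['t']);return m,R,t
    w,x,y,z=st['eef_rot']
    from scipy.spatial.transform import Rotation as Ro
    T=np.eye(4);T[:3,:3]=Ro.from_quat([x,y,z,w]).as_matrix();T[:3,3]=st['position']
    W=np.linalg.inv(T@np.array(m['T_tool_cam']));return m,W[:3,:3],W[:3,3]
def ray(n,uv,z,st=None):
    """pixels -> world points on plane z"""
    m,R,t=pose(n,st);uv=np.atleast_2d(np.asarray(uv,float)).reshape(-1,1,2)
    p=cv2.undistortPoints(uv,np.array(m['mtx']),np.array([m['k1'],0,0,0.])).reshape(-1,2)
    d=np.c_[p,np.ones(len(p))]@R; c=-R.T@t
    return c+d*((z-c[2])/d[:,2])[:,None]
def proj(n,X,st=None):
    m,R,t=pose(n,st)
    return cv2.projectPoints(np.atleast_2d(np.asarray(X,float)),cv2.Rodrigues(R)[0],t,np.array(m['mtx']),np.array([m['k1'],0,0,0.]))[0].reshape(-1,2)
E
python3 - <<'E'
from h import *
print(manip.get_state())
a=grab('top','top0.png');b=grab('scene','scene0.png')
for n in('top','scene'):
    m,R,t=pose(n);print(n,m['mtx'],m['k1'],-R.T@t,R)
print(cams.camera_model('wrist'))
E
```

```text
{'clock': 0.0, 'joints': array([ 1.20602891e+00,  5.33273220e-02,  1.61428212e+00,  1.67373793e-05,
        1.47599637e+00, -1.19012497e-01]), 'joint_velocities': array([ 0.00119562, -0.00088471,  0.0009556 ,  0.00286821, -0.00017344,
       -0.00022251]), 'tau': array([ 8.87588158e-05, -3.93692207e+01, -3.70173597e+01, -1.87612051e-05,
        7.03830548e-03,  5.71309187e-06]), 'position': array([0.15183666, 0.60564085, 0.23008842]), 'eef_rot': array([-2.49201568e-04,  1.22569209e-01,  9.92459458e-01, -9.75278491e-04]), 'wrist_force': array([-0.4746241 ,  0.345047  ,  0.39889251]), 'torque': array([ 0.01224839, -0.02684733, -0.00199195]), 'gripper_force': 0.0, 'grip_width': 0.08555802954064422}
top [[588.58041435   0.         317.58814545]
 [  0.         588.58041435 252.62017796]
 [  0.           0.           1.        ]] -0.15821330486182986 [0.45561087 0.03222559 1.328789  ] [[ 2.35477865e-06 -9.99836491e-01  1.80829087e-02]
 [-9.96336747e-01 -1.54873444e-03 -8.55025641e-02]
 [ 8.55165893e-02 -1.80164651e-02 -9.96173840e-01]]
scene [[440.92481049   0.         311.56988647]
 [  0.         440.92481049 236.49896565]
 [  0.           0.           1.        ]] -0.09877735849492185 [1.11309589 0.54022336 0.61701603] [[-0.6801698   0.73296043  0.01174939]
 [ 0.41683556  0.39989863 -0.8162899 ]
 [-0.60300677 -0.55031817 -0.57752294]]
{'mtx': array([[427.05000925,   0.        , 315.17258963],
       [  0.        , 427.05000925, 240.04785014],
       [  0.        ,   0.        ,   1.        ]]), 'k1': -0.04229471025065857, 'T_tool_cam': array([[-2.23818871e-04, -9.53689595e-01, -3.00792463e-01,
         7.77046431e-02],
       [ 9.99999470e-01,  8.88867469e-05, -1.02592038e-03,
         8.76113807e-04],
       [ 1.00514606e-03, -3.00792533e-01,  9.53689070e-01,
        -1.42455062e-01],
       [ 0.00000000e+00,  0.00000000e+00,  0.00000000e+00,
         1.00000000e+00]])}
```

View pics/top0.png

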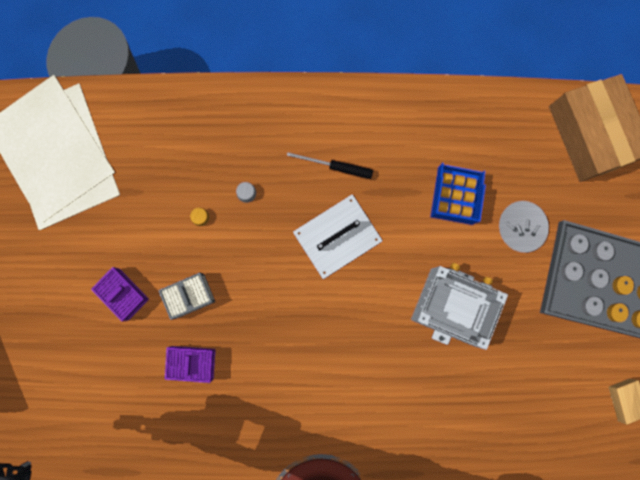

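View pics/scene0.png

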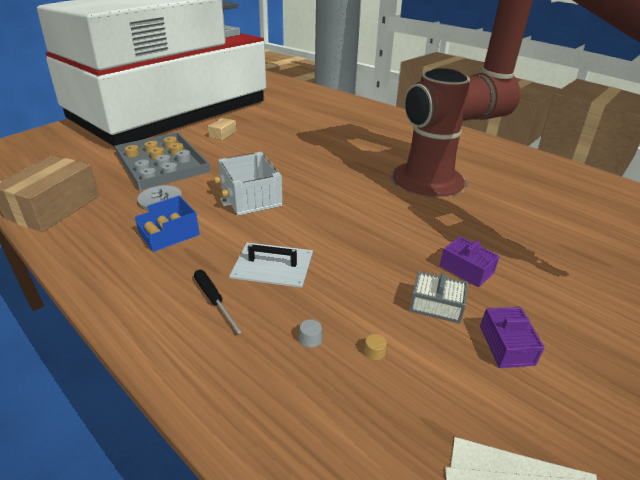

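Top view: the filter candidates are the grey-white cassette at (187,296) and two purple look-alikes at (119,293) and (190,364). The grey frame with white pleats fits. The cover is at (338,236) and the housing at (460,307). I'll confirm with one enlarged crop.

Run:
```python
from h import *
a=cv2.imread('pics/top0.png')
c=[cv2.resize(a[y-50:y+50,x-52:x+52],None,fx=3.8,fy=3.8,interpolation=cv2.INTER_CUBIC) for x,y in((187,296),(338,236),(460,307))]
w=c[0].shape[1];h=c[0].shape[0]
o=np.zeros((2*h,2*w,3),np.uint8);o[:h,:w]=c[0];o[:h,w:]=c[1];o[h:,:w]=c[2]
o=cv2.resize(o,(720,int(720*h/w)) if h<w else (600,600)); o=o[:600]
print(o.shape);cv2.imwrite('pics/crop.png',o)
```

```text
(600, 720, 3)
```

View pics/crop.png

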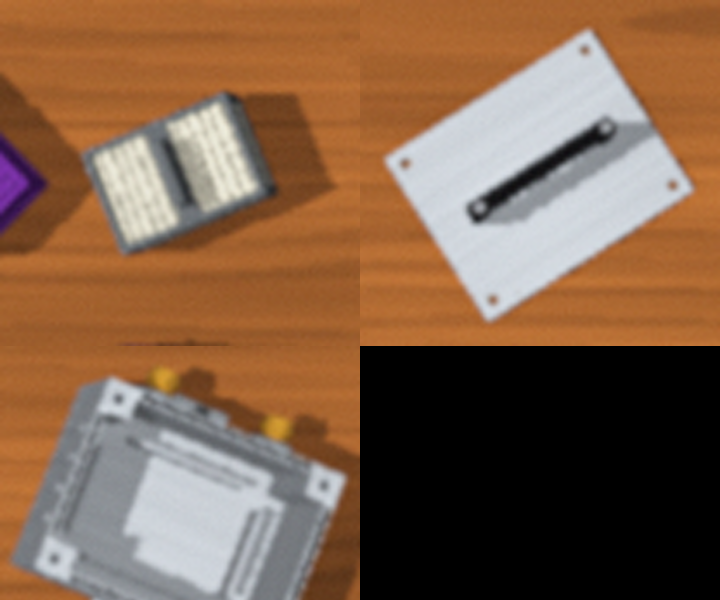

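The crop confirms the grey-framed cassette with white pleats. Its tab sits mid-top at about (187,296), running along the short side. The cover's four holes and the housing's boss holes are clear.

```bash
cat >> h.py <<'E'
def dark(im,uv,r=4,ring=None):
    """subpixel centroid of darkness near each uv"""
    g=cv2.cvtColor(im,cv2.COLOR_RGB2GRAY).astype(float);out=[]
    for u,v in np.atleast_2d(uv):
        for k in range(6):
            ys,xs=np.mgrid[int(round(v))-r:int(round(v))+r+1,int(round(u))-r:int(round(u))+r+1]
            p=g[ys,xs];w=np.clip(np.percentile(p,60)-15-p,0,None)
            if w.sum()==0: break
            u,v=(w*xs).sum()/w.sum(),(w*ys).sum()/w.sum()
        out.append((u,v))
    return np.array(out)
def rectfit(P,lx=.106,ly=.140):
    """4 world pts -> centre, yaw of x axis (mod pi), sides; y axis is the long side"""
    c=P[:,:2].mean(0);q=P[:,:2]-c;q=q[np.argsort(np.arctan2(q[:,1],q[:,0]))]
    e=[q[(i+1)%4]-q[i] for i in range(4)];L=[np.linalg.norm(i) for i in e]
    i=0 if L[0]+L[2]>L[1]+L[3] else 1
    yv=e[i]-e[i+2];return c,(np.degrees(np.arctan2(yv[1],yv[0]))-90+90)%180-90,np.round(L,4)
E
python3 - <<'E'
from h import *
im=cv2.imread('pics/top0.png')[:,:,::-1].copy()
def f(o,p): return np.array(o)+np.array(p)/3.4615
cov=dark(im,f((286,186),[(45,162),(225,50),(312,185),(132,300)]));print(cov)
P=ray('top',cov,.005);print('cover',rectfit(P),P)
hs=f((408,257),[(118,53),(323,139),(55,212)])
hs=dark(im,np.vstack([hs,hs[1]+hs[2]-hs[0]]));print(hs)
P=ray('top',hs,.092);print('housing',rectfit(P),P)
hsv=cv2.cvtColor(im,cv2.COLOR_RGB2HSV);roi=np.zeros(im.shape[:2],np.uint8);roi[260:330,150:225]=1
m=((hsv[...,1]<90)*roi).astype(np.uint8)
pts=np.argwhere(m)[:,::-1].astype(np.float32);r=cv2.minAreaRect(pts);b=cv2.boxPoints(r);print(r)
print('filt all z=.025',rectfit(ray('top',b,.05)))
m=((hsv[...,2]>170)&(hsv[...,1]<90)).astype(np.uint8)*roi
pts=np.argwhere(m)[:,::-1].astype(np.float32);r=cv2.minAreaRect(pts);b=cv2.boxPoints(r);print('white',r,rectfit(ray('top',b,.05)))
E
```

```text
[[290.85694635 232.91609354]
 [354.2642487  194.42797927]
 [378.63157895 232.10526316]
 [329.2        277.4       ]]
cover (array([ 0.61157991, -0.03877078]), np.float64(36.74794032848388), array([0.1025, 0.1695, 0.1328, 0.1526])) [[ 0.61392249  0.06880111  0.005     ]
 [ 0.70282188 -0.07552296  0.005     ]
 [ 0.61627252 -0.13050022  0.005     ]
 [ 0.51330275 -0.01786105  0.005     ]]
[[442.37920489 272.01987768]
 [500.61278863 297.24689165]
 [415.29166667 320.79166667]
 [474.32091097 337.59006211]]
housing (array([ 0.44651364, -0.28940834]), np.float64(-19.745465381486696), array([0.1039, 0.138 , 0.1189, 0.1323])) [[ 0.52077556 -0.25565099  0.092     ]
 [ 0.46638547 -0.38251396  0.092     ]
 [ 0.41782706 -0.19619623  0.092     ]
 [ 0.38106645 -0.32327219  0.092     ]]
((186.16378784179688, 295.71551513671875), (33.22052764892578, 48.58338165283203), 66.80140686035156)
filt all z=.025 (array([0.47075224, 0.29557881]), np.float64(23.31518585339427), array([0.0726, 0.1069, 0.0728, 0.1064]))
white ((184.89675903320312, 295.76397705078125), (27.427457809448242, 40.53995895385742), 66.37062072753906) (array([0.4706271 , 0.29830844]), np.float64(23.74269242900975), array([0.06  , 0.0892, 0.0601, 0.0888]))
```

{"op": "carry_out", "data": {
  "plan": [
    {"x": 0.04, "y": -0.038, "z": 0, "wz": 5, "claw": 1},
    {"x": 0.08, "y": -0.077, "z": -0.01, "wz": 12, "claw": 1},
    {"x": 0.12, "y": -0.115, "z": -0.015, "wz": 19, "claw": 1},
    {"x": 0.16, "y": -0.154, "z": -0.02, "wz": 26, "claw": 1},
    {"x": 0.2, "y": -0.192, "z": -0.02, "wz": 33, "claw": 1}
  ]
}}

```text
schema error: expected keys wx, wy, wz, x, y, z, claw
```

{"op": "carry_out", "data": {
  "plan": [
    {"x": 0.04, "y": -0.038, "wz": 4.6, "claw": 1},
    {"x": 0.08, "y": -0.077, "wz": 4.6, "claw": 1},
    {"x": 0.118, "y": -0.115, "wz": 4.6, "claw": 1},
    {"x": 0.118, "y": -0.115, "wz": 4.6, "claw": 1},
    {"x": 0.118, "y": -0.115, "wz": 4.6, "claw": 1}
  ]
}}

```text
schema error: expected keys wx, wy, wz, x, y, z, claw
```

Run:
```python
from h import *
s=manip.get_state();im=grab('wrist','w1.png');print(s['clock'],s['position'],s['eef_rot'],s['joints'])
np.save('s1.npy',s,allow_pickle=True)
print(proj('wrist',[[.4706,.298,.07]],s))
```

```text
0.1 [0.15187781 0.6056706  0.23018642] [-2.20854908e-04  1.22576020e-01  9.92458684e-01 -9.11387630e-04] [ 1.20599505e+00  5.32721922e-02  1.61417529e+00 -7.85800396e-06
  1.47602069e+00 -1.19030289e-01]
[[103.33798109 574.69923407]]
```

View pics/w1.png

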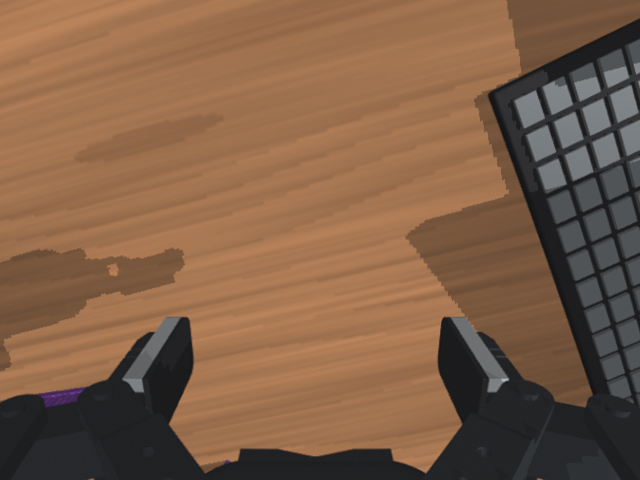

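The wrist shows only the desk and a keyboard at right. The arm hasn't moved because every row needs all the keys, so I'll resend.

{"op": "carry_out", "data": {
  "plan": [
    {"wx": 0, "wy": 0, "x": 0.04, "y": -0.038, "z": 0, "wz": 5, "claw": 1},
    {"wx": 0, "wy": 0, "x": 0.08, "y": -0.077, "z": -0.01, "wz": 12, "claw": 1},
    {"wx": 0, "wy": 0, "x": 0.12, "y": -0.115, "z": -0.015, "wz": 19, "claw": 1},
    {"wx": 0, "wy": 0, "x": 0.16, "y": -0.154, "z": -0.02, "wz": 26, "claw": 1},
    {"wx": 0, "wy": 0, "x": 0.2, "y": -0.192, "z": -0.02, "wz": 33, "claw": 1}
  ]
}}

```text
clock: 0.78
position: [0.3527, 0.4125, 0.2104]
eef_rot: [-0.001, -0.166, 0.986, -0.0]
wrist_force: [0.1, 0.9, 0.3]
grip_width: 0.0853
gripper_force: 0.0
```

{"op": "carry_out", "data": {
  "plan": [
    {"wx": 0, "wy": 0, "z": 0, "x": 0.04, "y": -0.038, "wz": 4.6, "claw": 1},
    {"wx": 0, "wy": 0, "z": 0, "x": 0.08, "y": -0.077, "wz": 4.6, "claw": 1},
    {"wx": 0, "wy": 0, "z": 0, "x": 0.118, "y": -0.115, "wz": 4.6, "claw": 1},
    {"wx": 0, "wy": 0, "z": 0, "x": 0.118, "y": -0.115, "wz": 4.6, "claw": 1},
    {"wx": 0, "wy": 0, "z": 0, "x": 0.118, "y": -0.115, "wz": 4.6, "claw": 1}
  ]
}}

```text
clock: 1.4
position: [0.4696, 0.2993, 0.2109]
eef_rot: [-0.001, -0.204, 0.979, 0.0]
wrist_force: [0.1, 0.9, -0.2]
grip_width: 0.0854
gripper_force: 0.0
```

Run:
```python
from h import *
s=manip.get_state();im=grab('wrist','w2.png');print(s['clock'],s['position'],s['eef_rot'],s['joints'])
np.save('s2.npy',s,allow_pickle=True)
print(proj('wrist',[[.4706,.298,.07]],s))
```

```text
1.4 [0.46963528 0.29930646 0.21090108] [-5.00099546e-04 -2.03634271e-01  9.79046889e-01  1.49004227e-04] [ 4.33511585e-01 -9.56711259e-02  1.79324926e+00  5.20893758e-04
  1.44492127e+00 -1.54748752e+00]
[[311.41729014 223.84132237]]
```

View pics/w2.png

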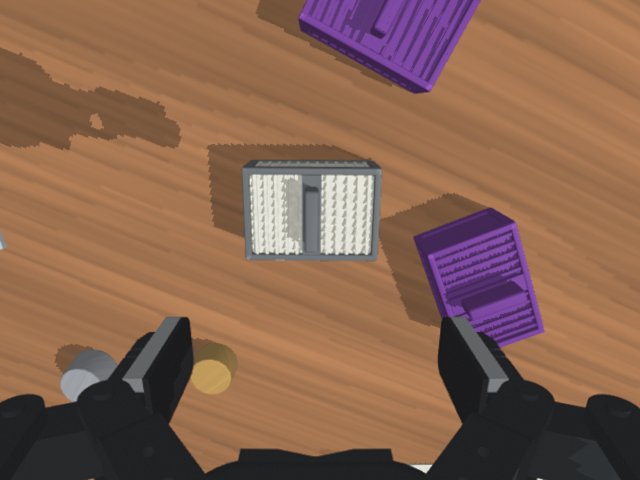

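Wrist view: the grey filter's top face spans about (245,167)–(379,260), with its tab near (312,215), well aligned. The purple one at (480,275) clears the fingers. Next I'll refine its centre and yaw.

Run:
```python
from h import *
s=np.load('s2.npy',allow_pickle=True).item()
im=cv2.imread('pics/w2.png')[:,:,::-1].copy()
hsv=cv2.cvtColor(im,cv2.COLOR_RGB2HSV)
roi=np.zeros(im.shape[:2],np.uint8);roi[168:258,235:390]=1
m=((hsv[...,2]>175)&(hsv[...,1]<70)).astype(np.uint8)*roi
pts=np.argwhere(m)[:,::-1].astype(np.float32);r=cv2.minAreaRect(pts);b=cv2.boxPoints(r);print(r);print('white',rectfit(ray('wrist',b,.05,s)))
c=np.array([(244,166),(380,166),(378,260),(247,261)]);print('corners',rectfit(ray('wrist',c,.05,s)))
g=cv2.cvtColor(im,cv2.COLOR_RGB2GRAY)
for v in (200,220,235): print(v,g[v,294:330])
```

```text
((311.0, 214.5), (79.0, 122.0), 90.0)
white (array([0.47004917, 0.29723375]), np.float64(23.485259806945336), array([0.0596, 0.0919, 0.0596, 0.0869]))
corners (array([0.46914259, 0.29783595]), np.float64(23.72180704305582), array([0.0716, 0.0992, 0.0708, 0.0963]))
200 [170 169 168 164 156 163 165 154 116  82  75  89 104 113 115 115 115 117
 117 118 119 120 119 116 110 109 132 190 230 213 165 172 208 229 228 227]
220 [169 169 167 162 159 166 167 155 116  81  75  89 104 114 115 116 117 117
 119 120 121 122 120 114 110 118 141 172 172 169 168 182 215 227 227 226]
235 [162 163 166 166 167 169 170 157 116  83  78  89 105 114 115 116 117 119
 119 121 123 123 121 112 106 117 144 188 196 168 166 191 226 227 227 228]
```

{"op": "carry_out", "data": {
  "plan": [
    {"wx": 0, "wy": 0, "wz": 0, "x": 0, "y": -0.0015, "z": -0.045, "claw": 0.2},
    {"wx": 0, "wy": 0, "wz": 0, "x": 0, "y": -0.0015, "z": -0.09, "claw": 0.2},
    {"wx": 0, "wy": 0, "wz": 0, "x": 0, "y": -0.0015, "z": -0.125, "claw": 0.2},
    {"wx": 0, "wy": 0, "wz": 0, "x": 0, "y": -0.0015, "z": -0.15, "claw": 0.2},
    {"wx": 0, "wy": 0, "wz": 0, "x": 0, "y": -0.0015, "z": -0.157, "claw": 0.2}
  ]
}}

```text
clock: 2.08
position: [0.4677, 0.2982, 0.0522]
eef_rot: [-0.002, -0.205, 0.979, -0.0]
wrist_force: [0.9, 0.2, -0.9]
grip_width: 0.0513
gripper_force: 0.0
```

{"op": "carry_out", "data": {
  "plan": [
    {"wx": 0, "wy": 0, "wz": 0, "x": 0, "y": 0, "z": 0, "claw": 0},
    {"wx": 0, "wy": 0, "wz": 0, "x": 0, "y": 0, "z": 0, "claw": -0.6},
    {"wx": 0, "wy": 0, "wz": 0, "x": 0, "y": 0, "z": 0, "claw": -1},
    {"wx": 0, "wy": 0, "wz": 0, "x": 0, "y": 0, "z": 0, "claw": -1},
    {"wx": 0, "wy": 0, "wz": 0, "x": 0, "y": 0, "z": 0, "claw": -1}
  ]
}}

```text
clock: 2.7
position: [0.4711, 0.2981, 0.0558]
eef_rot: [0.001, -0.204, 0.979, 0.0]
wrist_force: [-0.6, -0.7, 6.5]
grip_width: 0.0084
gripper_force: 62.3
```

{"op": "carry_out", "data": {
  "plan": [
    {"wx": 0, "wy": 0, "wz": 0, "x": 0, "y": 0, "z": 0, "claw": -1},
    {"wx": 0, "wy": 0, "wz": 0, "x": 0, "y": 0, "z": 0.03, "claw": -1},
    {"wx": 0, "wy": 0, "wz": 0, "x": 0, "y": 0, "z": 0.08, "claw": -1},
    {"wx": 0, "wy": 0, "wz": 0, "x": 0, "y": 0, "z": 0.13, "claw": -1},
    {"wx": 0, "wy": 0, "wz": 0, "x": 0, "y": 0, "z": 0.18, "claw": -1}
  ]
}}

```text
clock: 3.32
position: [0.4694, 0.2974, 0.235]
eef_rot: [-0.001, -0.204, 0.979, -0.0]
wrist_force: [0.6, -0.2, -1.8]
grip_width: 0.0087
gripper_force: 61.3
```

The filter is gripped, with about 1.8 N of added weight. Now I'll refine the housing and cover from the top image, using tighter windows.

Run:
```python
from h import *
im=cv2.imread('pics/top0.png')[:,:,::-1].copy()
g=cv2.cvtColor(im,cv2.COLOR_RGB2GRAY)
def near(p,r=2):
    out=[]
    for u,v in p:
        u0,v0=int(round(u)),int(round(v));w=g[v0-r:v0+r+1,u0-r:u0+r+1];j=np.unravel_index(w.argmin(),w.shape)
        cu,cv_=u0-r+j[1],v0-r+j[0];ys,xs=np.mgrid[cv_-1:cv_+2,cu-1:cu+2];q=g[ys,xs].astype(float);q=q.max()-q
        out.append(((q*xs).sum()/q.sum(),(q*ys).sum()/q.sum()))
    return np.array(out)
f=lambda o,p:np.array(o)+np.array(p)/3.4615
cov=near(f((286,186),[(45,162),(225,50),(312,185),(132,300)]));print(cov,rectfit(ray('top',cov,.005)))
h3=f((408,257),[(118,52),(323,139),(55,212)]);hs=near(np.vstack([h3,h3[1]+h3[2]-h3[0]]))
P=ray('top',hs,.092);print(hs,P,rectfit(P))
```

```text
[[298.37666667 232.87666667]
 [350.3826087  200.0173913 ]
 [375.78865979 239.08247423]
 [323.8622449  272.23469388]] (array([ 0.60727643, -0.03611854]), np.float64(32.6010648463061), array([0.1063, 0.1405, 0.1061, 0.14  ]))
[[441.79285714 271.81428571]
 [501.09580838 296.85628743]
 [423.24338624 318.01058201]
 [483.1496063  342.8976378 ]] [[ 0.52121506 -0.25438733  0.092     ]
 [ 0.46721381 -0.38360603  0.092     ]
 [ 0.42356822 -0.21324169  0.092     ]
 [ 0.36951577 -0.34251227  0.092     ]] (array([ 0.44537822, -0.29843683]), np.float64(-22.685905799686267), array([0.106 , 0.14  , 0.106 , 0.1401]))
```

{"op": "carry_out", "data": {
  "plan": [
    {"wx": 0, "wy": 0, "wz": -4, "x": 0.005, "y": -0.04, "z": 0.02, "claw": -1},
    {"wx": 0, "wy": 0, "wz": -9, "x": 0.012, "y": -0.1, "z": 0.03, "claw": -1},
    {"wx": 0, "wy": 0, "wz": -14, "x": 0.02, "y": -0.16, "z": 0.03, "claw": -1},
    {"wx": 0, "wy": 0, "wz": -19, "x": 0.028, "y": -0.22, "z": 0.03, "claw": -1},
    {"wx": 0, "wy": 0, "wz": -23, "x": 0.035, "y": -0.28, "z": 0.03, "claw": -1}
  ]
}}

```text
clock: 3.95
position: [0.5046, 0.0159, 0.2636]
eef_rot: [-0.0, -0.003, 1.0, 0.0]
wrist_force: [0.8, 0.1, -0.9]
grip_width: 0.0083
gripper_force: 61.3
```

{"op": "carry_out", "data": {
  "plan": [
    {"wx": 0, "wy": 0, "wz": -5, "x": 0.008, "y": -0.06, "z": 0.0, "claw": -1},
    {"wx": 0, "wy": 0, "wz": -10, "x": 0.016, "y": -0.12, "z": 0.0, "claw": -1},
    {"wx": 0, "wy": 0, "wz": -15, "x": 0.024, "y": -0.18, "z": 0.0, "claw": -1},
    {"wx": 0, "wy": 0, "wz": -20, "x": 0.032, "y": -0.24, "z": 0.0, "claw": -1},
    {"wx": 0, "wy": 0, "wz": -23.3, "x": 0.038, "y": -0.3, "z": 0.0, "claw": -1}
  ]
}}

```text
clock: 4.58
position: [0.5427, -0.2841, 0.2633]
eef_rot: [-0.001, 0.199, 0.98, 0.0]
wrist_force: [-0.0, 0.4, -0.5]
grip_width: 0.0082
gripper_force: 61.3
```

{"op": "carry_out", "data": {
  "plan": [
    {"wx": 0, "wy": 0, "wz": 0, "x": 0.002, "y": -0.03, "z": 0.0, "claw": -1},
    {"wx": 0, "wy": 0, "wz": 0, "x": 0.004, "y": -0.058, "z": 0.0, "claw": -1},
    {"wx": 0, "wy": 0, "wz": 0, "x": 0.004, "y": -0.058, "z": 0.0, "claw": -1},
    {"wx": 0, "wy": 0, "wz": 0, "x": 0.004, "y": -0.058, "z": 0.0, "claw": -1},
    {"wx": 0, "wy": 0, "wz": 0, "x": 0.004, "y": -0.058, "z": 0.0, "claw": -1}
  ]
}}

```text
clock: 5.2
position: [0.5471, -0.3393, 0.2641]
eef_rot: [-0.0, 0.197, 0.98, 0.0]
wrist_force: [-0.0, -1.3, -1.1]
grip_width: 0.0082
gripper_force: 61.3
```

Run:
```python
from h import *
s=manip.get_state();im=grab('wrist','w3.png');print(s['clock'],s['position'],s['eef_rot'],s['joints'],s['gripper_force'])
np.save('s3.npy',s,allow_pickle=True)
P=[[ 0.5212,-0.2544,.092],[0.4672,-.3836,.092],[.4236,-.2132,.092],[.3695,-.3425,.092]]
print(proj('wrist',P,s))
```

```text
5.2 [ 0.54710376 -0.33926023  0.26414009] [-1.74902958e-04  1.96984228e-01  9.80406623e-01  1.90644366e-04] [-6.70666413e-01  7.95625932e-02  1.53023994e+00  1.80500123e-04
  1.53227511e+00 -1.84490788e+00] 61.341376304626465
[[409.23019032 136.76623341]
 [215.00375726 136.96317389]
 [418.95244858 -27.49109108]
 [205.33677473 -27.23752056]]
```

View pics/w3.png

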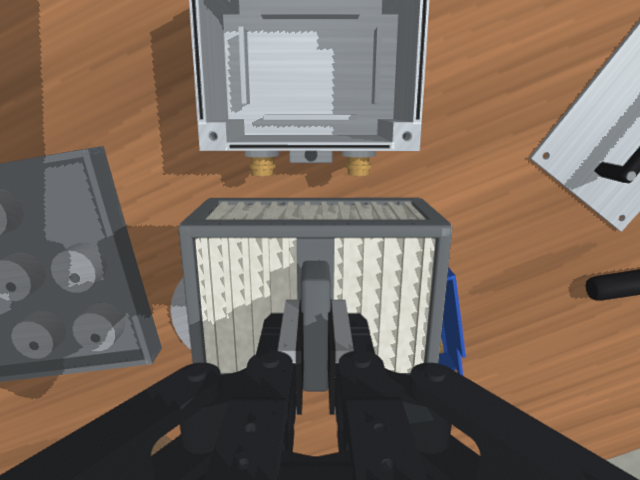

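Wrist view: the housing's near holes are at (407,136) and (213,136), against (409,137) and (215,137) predicted from the top view, so they agree within about 1.4 mm. The filter hangs level and centred at u≈316. I'll move over the housing.

{"op": "carry_out", "data": {
  "plan": [
    {"wx": 0, "wy": 0, "wz": 0, "x": -0.034, "y": 0.0135, "z": -0.005, "claw": -1},
    {"wx": 0, "wy": 0, "wz": 0, "x": -0.075, "y": 0.03, "z": -0.02, "claw": -1},
    {"wx": 0, "wy": 0, "wz": 0, "x": -0.102, "y": 0.0405, "z": -0.035, "claw": -1},
    {"wx": 0, "wy": 0, "wz": 0, "x": -0.102, "y": 0.0405, "z": -0.05, "claw": -1},
    {"wx": 0, "wy": 0, "wz": 0, "x": -0.102, "y": 0.0405, "z": -0.05, "claw": -1}
  ]
}}

```text
clock: 5.88
position: [0.4449, -0.2991, 0.213]
eef_rot: [-0.001, 0.197, 0.98, 0.001]
wrist_force: [-0.7, -0.5, -1.3]
grip_width: 0.0079
gripper_force: 61.3
```

Run:
```python
from h import *
s=manip.get_state();print(s['clock'],s['position'],s['eef_rot'],s['joints'],s['joint_velocities'])
```

```text
5.875 [ 0.44492231 -0.29907079  0.21304901] [-7.54308955e-04  1.97273541e-01  9.80348040e-01  5.49358667e-04] [-7.30763488e-01 -1.47918826e-01  1.83731978e+00  1.82504120e-04
  1.45404919e+00 -1.90442901e+00] [ 0.00132667  0.00463711 -0.04646212 -0.00140702  0.00750236 -0.00024023]
```

Aligned. Next I'll lower in two stages.

{"op": "carry_out", "data": {
  "plan": [
    {"wx": 0, "wy": 0, "wz": 0, "x": 0, "y": 0, "z": -0.025, "claw": -1},
    {"wx": 0, "wy": 0, "wz": 0, "x": 0, "y": 0, "z": -0.05, "claw": -1},
    {"wx": 0, "wy": 0, "wz": 0, "x": 0, "y": 0, "z": -0.075, "claw": -1},
    {"wx": 0, "wy": 0, "wz": 0, "x": 0, "y": 0, "z": -0.095, "claw": -1},
    {"wx": 0, "wy": 0, "wz": 0, "x": 0, "y": 0, "z": -0.11, "claw": -1}
  ]
}}

```text
clock: 6.5
position: [0.4456, -0.3, 0.1036]
eef_rot: [0.0, 0.197, 0.98, 0.0]
wrist_force: [-0.2, 0.0, -1.9]
grip_width: 0.008
gripper_force: 61.4
```

{"op": "carry_out", "data": {
  "plan": [
    {"wx": 0, "wy": 0, "wz": 0, "x": 0, "y": 0, "z": -0.008, "claw": -1},
    {"wx": 0, "wy": 0, "wz": 0, "x": 0, "y": 0, "z": -0.016, "claw": -1},
    {"wx": 0, "wy": 0, "wz": 0, "x": 0, "y": 0, "z": -0.023, "claw": -1},
    {"wx": 0, "wy": 0, "wz": 0, "x": 0, "y": 0, "z": -0.03, "claw": -1},
    {"wx": 0, "wy": 0, "wz": 0, "x": 0, "y": 0, "z": -0.03, "claw": -1}
  ]
}}

```text
clock: 7.12
position: [0.4447, -0.2995, 0.0737]
eef_rot: [-0.0, 0.198, 0.98, 0.0]
wrist_force: [-0.0, -0.1, -2.0]
grip_width: 0.0081
gripper_force: 61.4
```

{"op": "carry_out", "data": {
  "plan": [
    {"wx": 0, "wy": 0, "wz": 0, "x": 0, "y": 0, "z": -0.003, "claw": -1},
    {"wx": 0, "wy": 0, "wz": 0, "x": 0, "y": 0, "z": -0.005, "claw": -1},
    {"wx": 0, "wy": 0, "wz": 0, "x": 0, "y": 0, "z": -0.007, "claw": -1},
    {"wx": 0, "wy": 0, "wz": 0, "x": 0, "y": 0, "z": -0.009, "claw": -1},
    {"wx": 0, "wy": 0, "wz": 0, "x": 0, "y": 0, "z": -0.009, "claw": -1}
  ]
}}

```text
clock: 7.75
position: [0.4451, -0.3001, 0.0659]
eef_rot: [-0.0, 0.198, 0.98, -0.0]
wrist_force: [-1.9, 1.2, 2.1]
grip_width: 0.0084
gripper_force: 61.9
```

{"op": "carry_out", "data": {
  "plan": [
    {"wx": 0, "wy": 0, "wz": 0, "x": 0, "y": 0, "z": -0.001, "claw": -1},
    {"wx": 0, "wy": 0, "wz": 0, "x": 0, "y": 0, "z": -0.001, "claw": -1},
    {"wx": 0, "wy": 0, "wz": 0, "x": 0, "y": 0, "z": -0.001, "claw": -0.3},
    {"wx": 0, "wy": 0, "wz": 0, "x": 0, "y": 0, "z": -0.001, "claw": -0.1},
    {"wx": 0, "wy": 0, "wz": 0, "x": 0, "y": 0, "z": -0.001, "claw": -0.1}
  ]
}}

```text
clock: 8.38
position: [0.4451, -0.2997, 0.0641]
eef_rot: [-0.0, 0.197, 0.98, 0.0]
wrist_force: [-0.7, -0.0, -0.3]
grip_width: 0.0384
gripper_force: 0.0
```

{"op": "carry_out", "data": {
  "plan": [
    {"wx": 0, "wy": 0, "wz": 0, "x": 0, "y": 0, "z": 0.02, "claw": -0.1},
    {"wx": 0, "wy": 0, "wz": 0, "x": 0, "y": 0, "z": 0.06, "claw": -0.1},
    {"wx": 0, "wy": 0, "wz": 0, "x": 0, "y": 0, "z": 0.11, "claw": 0.2},
    {"wx": 0, "wy": 0, "wz": 0, "x": 0, "y": 0, "z": 0.15, "claw": 0.2},
    {"wx": 0, "wy": 0, "wz": 0, "x": 0, "y": 0, "z": 0.15, "claw": 0.2}
  ]
}}

```text
clock: 9.0
position: [0.4469, -0.3014, 0.219]
eef_rot: [0.004, 0.198, 0.98, -0.002]
wrist_force: [0.8, 1.1, -1.5]
grip_width: 0.0512
gripper_force: 0.0
```

Run:
```python
from h import *
s=manip.get_state();im=grab('wrist','w4.png');print(s['clock'],s['position'],s['eef_rot'],s['joints'],s['gripper_force'])
np.save('s4.npy',s,allow_pickle=True)
```

```text
9.0 [ 0.44692279 -0.30142109  0.21903915] [ 0.00370077  0.19750532  0.98029245 -0.00216139] [-7.31463972e-01 -1.51772339e-01  1.83071273e+00  3.49502887e-05
  1.45408088e+00 -1.90463561e+00] 0.0
```

View pics/w4.png

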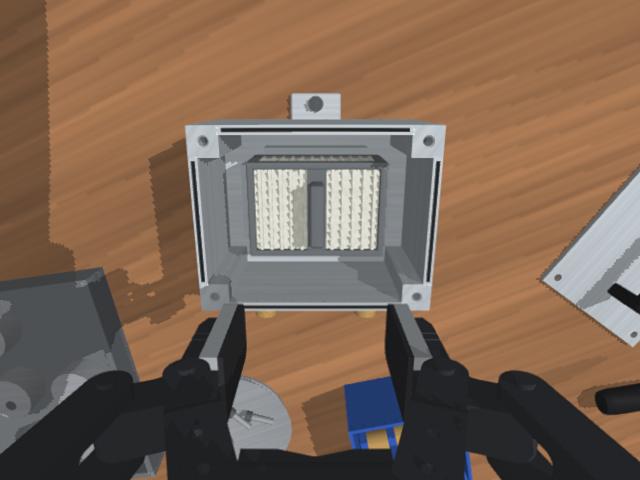

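The filter sits upright and square between the rails, centre about (317,208). The rim holes are at (202,140), (428,141), (415,296) and (214,296). I'll check it numerically, after a settled repeat shot.

Run:
```python
from h import *
s=manip.get_state();im=grab('wrist','w5.png');print(s['position'],s['eef_rot'])
h=dark(im,[(202,140),(428,141),(415,296),(214,296)],5);print(h)
print('housing',rectfit(ray('wrist',h,.092,s)))
hsv=cv2.cvtColor(im,cv2.COLOR_RGB2HSV);roi=np.zeros(im.shape[:2],np.uint8);roi[168:250,248:386]=1
m=((hsv[...,2]>190)&(hsv[...,1]<70)).astype(np.uint8)*roi
b=cv2.boxPoints(cv2.minAreaRect(np.argwhere(m)[:,::-1].astype(np.float32)));print(b)
for z in(.06,.065): print('filter',z,rectfit(ray('wrist',b,z,s)))
print(rectfit(ray('wrist',[(247,162),(386,162),(382,254),(251,255)],.06,s)))
```

```text
[ 0.44584062 -0.30043709  0.21611721] [ 1.61077079e-03  1.97476231e-01  9.80305884e-01 -9.57905624e-04]
[[201.96082474 143.58487973]
 [426.85351271 143.56203288]
 [416.18496241 300.6802005 ]
 [212.32180851 300.72340426]]
housing (array([ 0.44349873, -0.29976176]), np.float64(-22.74514970501076), array([0.106 , 0.1403, 0.1059, 0.138 ]))
[[253. 249.]
 [253. 174.]
 [378. 174.]
 [378. 249.]]
filter 0.06 (array([ 0.44248256, -0.29852792]), np.float64(-22.758852146208824), array([0.0556, 0.0924, 0.0555, 0.0875]))
filter 0.065 (array([ 0.44133433, -0.29803708]), np.float64(-22.758852146208824), array([0.0546, 0.0908, 0.0546, 0.086 ]))
(array([ 0.44088942, -0.29709084]), np.float64(-22.526230729017968), array([0.0686, 0.0972, 0.0677, 0.0965]))
```

Filter and housing agree within about 2 mm at the seated height. On to the cover.

{"op": "carry_out", "data": {
  "plan": [
    {"wx": 0, "wy": 0, "wz": -7, "x": 0.03, "y": 0.05, "z": 0.0, "claw": 0.2},
    {"wx": 0, "wy": 0, "wz": -14, "x": 0.06, "y": 0.1, "z": 0.0, "claw": 0.2},
    {"wx": 0, "wy": 0, "wz": -21, "x": 0.09, "y": 0.15, "z": 0.0, "claw": 0.2},
    {"wx": 0, "wy": 0, "wz": -28, "x": 0.12, "y": 0.2, "z": 0.0, "claw": 0.2},
    {"wx": 0, "wy": 0, "wz": -34.7, "x": 0.15, "y": 0.25, "z": 0.0, "claw": 0.2}
  ]
}}

```text
clock: 9.72
position: [0.5946, -0.0478, 0.2114]
eef_rot: [-0.002, 0.483, 0.876, -0.001]
wrist_force: [0.4, -0.9, -0.3]
grip_width: 0.0514
gripper_force: 0.0
```

{"op": "carry_out", "data": {
  "plan": [
    {"wx": 0, "wy": 0, "wz": 0, "x": 0.012, "y": 0.014, "z": 0.0, "claw": 0.2},
    {"wx": 0, "wy": 0, "wz": 0, "x": 0.012, "y": 0.014, "z": 0.0, "claw": 0.2},
    {"wx": 0, "wy": 0, "wz": 0, "x": 0.012, "y": 0.014, "z": 0.0, "claw": 0.2},
    {"wx": 0, "wy": 0, "wz": 0, "x": 0.012, "y": 0.014, "z": 0.0, "claw": 0.2},
    {"wx": 0, "wy": 0, "wz": 0, "x": 0.012, "y": 0.014, "z": 0.0, "claw": 0.2}
  ]
}}

```text
clock: 10.35
position: [0.6067, -0.0368, 0.2144]
eef_rot: [0.0, 0.482, 0.876, -0.0]
wrist_force: [0.3, 0.2, 1.0]
grip_width: 0.0508
gripper_force: 0.0
```

Run:
```python
from h import *
s=manip.get_state();im=grab('wrist','w6.png');print(s['clock'],s['position'],s['eef_rot'],s['joints'])
np.save('s6.npy',s,allow_pickle=True)
cov=np.array([[298.37666667,232.87666667],[350.3826087,200.0173913],[375.78865979,239.08247423],[323.8622449,272.23469388]])
p=proj('wrist',ray('top',cov,.005),s);d=dark(im,p,6);print(p,d);print(rectfit(ray('wrist',d,.005,s)))
```

```text
10.35 [ 0.60672458 -0.03684355  0.21441229] [ 8.17018523e-05  4.81502458e-01  8.76444736e-01 -1.91949630e-05] [-1.82986570e-01  2.31524925e-02  1.67160051e+00 -8.84340530e-05
  1.44669657e+00 -7.49035610e-01]
[[382.99665133 115.13065459]
 [376.24075939 279.05351335]
 [256.95664583 279.40447706]
 [249.46142548 116.25894697]] [[380.51841224 116.31468197]
 [374.21288102 279.2114061 ]
 [255.22845575 279.41295547]
 [247.33942688 116.64822134]]
(array([ 0.60598646, -0.03734401]), np.float64(32.661327684092356), array([0.106 , 0.1398, 0.1059, 0.1397]))
```

View pics/w6.png

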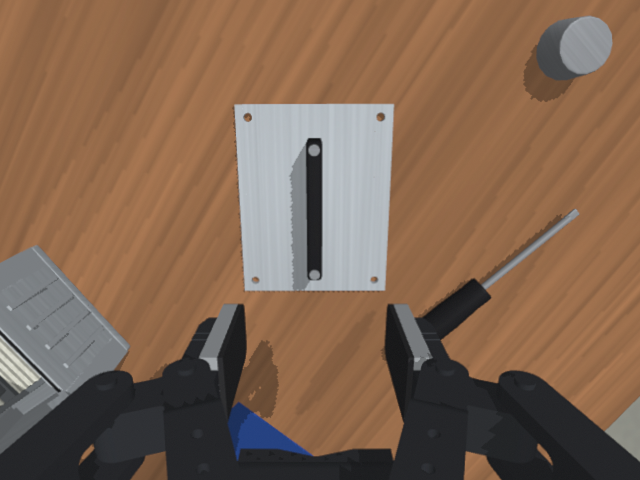

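Wrist view: the cover holes are at (247,117), (381,116), (374,279) and (255,279), with the handle from (314,150) to (314,275), aligned with the fingers. I'll descend and grip.

{"op": "carry_out", "data": {
  "plan": [
    {"wx": 0, "wy": 0, "wz": 0, "x": -0.0005, "y": 0, "z": -0.05, "claw": 0},
    {"wx": 0, "wy": 0, "wz": 0, "x": -0.0005, "y": 0, "z": -0.1, "claw": 0},
    {"wx": 0, "wy": 0, "wz": 0, "x": -0.0005, "y": 0, "z": -0.145, "claw": 0},
    {"wx": 0, "wy": 0, "wz": 0, "x": -0.0005, "y": 0, "z": -0.178, "claw": 0},
    {"wx": 0, "wy": 0, "wz": 0, "x": -0.0005, "y": 0, "z": -0.191, "claw": 0}
  ]
}}

```text
clock: 11.02
position: [0.6048, -0.0358, 0.0208]
eef_rot: [-0.002, 0.481, 0.877, -0.001]
wrist_force: [0.0, 0.2, 0.0]
grip_width: 0.0429
gripper_force: 0.0
```

{"op": "carry_out", "data": {
  "plan": [
    {"wx": 0, "wy": 0, "wz": 0, "x": 0, "y": 0, "z": 0, "claw": 0},
    {"wx": 0, "wy": 0, "wz": 0, "x": 0, "y": 0, "z": 0, "claw": -0.5},
    {"wx": 0, "wy": 0, "wz": 0, "x": 0, "y": 0, "z": 0, "claw": -1},
    {"wx": 0, "wy": 0, "wz": 0, "x": 0, "y": 0, "z": 0, "claw": -1},
    {"wx": 0, "wy": 0, "wz": 0, "x": 0, "y": 0, "z": 0, "claw": -1}
  ]
}}

```text
clock: 11.65
position: [0.608, -0.0363, 0.0257]
eef_rot: [0.002, 0.481, 0.877, 0.0]
wrist_force: [-2.4, -0.9, 6.5]
grip_width: 0.0109
gripper_force: 61.5
```

{"op": "carry_out", "data": {
  "plan": [
    {"wx": 0, "wy": 0, "wz": 0, "x": 0, "y": 0, "z": 0, "claw": -1},
    {"wx": 0, "wy": 0, "wz": 0, "x": 0, "y": 0, "z": 0.02, "claw": -1},
    {"wx": 0, "wy": 0, "wz": 0, "x": 0, "y": 0, "z": 0.07, "claw": -1},
    {"wx": 0, "wy": 0, "wz": 0, "x": 0, "y": 0, "z": 0.12, "claw": -1},
    {"wx": 0, "wy": 0, "wz": 0, "x": 0, "y": 0, "z": 0.17, "claw": -1}
  ]
}}

```text
clock: 12.28
position: [0.6061, -0.0355, 0.1953]
eef_rot: [0.0, 0.481, 0.877, 0.0]
wrist_force: [0.6, -0.3, -3.4]
grip_width: 0.0107
gripper_force: 60.2
```

The cover is held. I'll carry it over the housing.

{"op": "carry_out", "data": {
  "plan": [
    {"wx": 0, "wy": 0, "wz": -4, "x": -0.015, "y": -0.025, "z": 0.01, "claw": -1},
    {"wx": 0, "wy": 0, "wz": -11, "x": -0.04, "y": -0.065, "z": 0.02, "claw": -1},
    {"wx": 0, "wy": 0, "wz": -19, "x": -0.065, "y": -0.105, "z": 0.02, "claw": -1},
    {"wx": 0, "wy": 0, "wz": -27, "x": -0.09, "y": -0.145, "z": 0.02, "claw": -1},
    {"wx": 0, "wy": 0, "wz": -35, "x": -0.115, "y": -0.185, "z": 0.02, "claw": -1}
  ]
}}

```text
clock: 12.9
position: [0.4904, -0.2215, 0.2138]
eef_rot: [0.0, 0.724, 0.69, 0.0]
wrist_force: [-0.2, -0.8, -4.2]
grip_width: 0.0105
gripper_force: 60.2
```

{"op": "carry_out", "data": {
  "plan": [
    {"wx": 0, "wy": 0, "wz": -7, "x": -0.02, "y": -0.035, "z": 0.0, "claw": -1},
    {"wx": 0, "wy": 0, "wz": -14, "x": -0.035, "y": -0.06, "z": 0.0, "claw": -1},
    {"wx": 0, "wy": 0, "wz": -20.3, "x": -0.047, "y": -0.078, "z": 0.0, "claw": -1},
    {"wx": 0, "wy": 0, "wz": -20.3, "x": -0.047, "y": -0.078, "z": 0.0, "claw": -1},
    {"wx": 0, "wy": 0, "wz": -20.3, "x": -0.047, "y": -0.078, "z": 0.0, "claw": -1}
  ]
}}

```text
clock: 13.52
position: [0.4447, -0.2982, 0.2135]
eef_rot: [-0.0, 0.833, 0.554, 0.0]
wrist_force: [-0.1, -0.7, -4.0]
grip_width: 0.0106
gripper_force: 60.2
```

{"op": "carry_out", "data": {
  "plan": [
    {"wx": 0, "wy": 0, "wz": 0, "x": 0, "y": 0, "z": -0.01, "claw": -1},
    {"wx": 0, "wy": 0, "wz": 0, "x": 0, "y": 0, "z": -0.025, "claw": -1},
    {"wx": 0, "wy": 0, "wz": 0, "x": 0, "y": 0, "z": -0.04, "claw": -1},
    {"wx": 0, "wy": 0, "wz": 0, "x": 0, "y": 0, "z": -0.05, "claw": -1},
    {"wx": 0, "wy": 0, "wz": 0, "x": 0, "y": 0, "z": -0.05, "claw": -1}
  ]
}}

```text
clock: 14.15
position: [0.4439, -0.2981, 0.1616]
eef_rot: [-0.001, 0.833, 0.554, -0.0]
wrist_force: [0.0, 0.3, -4.6]
grip_width: 0.0106
gripper_force: 60.1
```

Run:
```python
from h import *
s=manip.get_state();print(s['clock'],s['position'],s['eef_rot'],s['joints'])
a=grab('top','top7.png');b=grab('wrist','w7.png');c=grab('scene','scene7.png')
o=np.zeros((600,800,3),np.uint8)
t=cv2.resize(a[240:380,390:530],(400,400),interpolation=cv2.INTER_CUBIC);o[:400,:400]=t
o[:300,400:]=cv2.resize(b,(400,300));o[300:,400:]=cv2.resize(c[100:250,150:350],(400,300),interpolation=cv2.INTER_CUBIC)
cv2.imwrite('pics/c7.png',o[:,:,::-1])
```

```text
14.15 [ 0.44390422 -0.29813616  0.16156284] [-1.46786079e-03  8.32810148e-01  5.53556654e-01 -3.65917978e-04] [-7.30651418e-01 -1.08353396e-01  1.88932416e+00  2.84681933e-05
  1.36364733e+00 -3.33120240e-01]
```

View pics/c7.png

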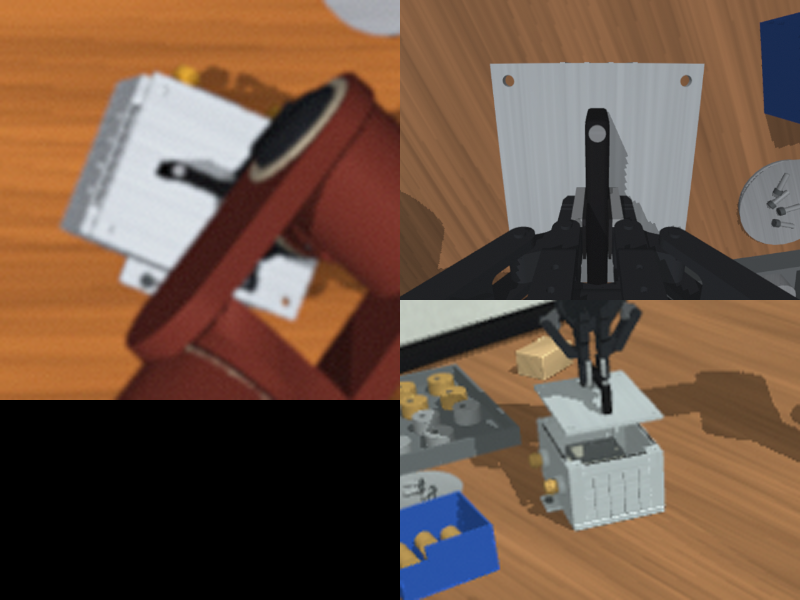

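Composite: the top crop shows three cover holes at about (448,271), (429,320) and (490,345) in full-image pixels. The wrist shows both near holes at about (173,130) and (458,130). The scene view shows the plate level above the housing. Now to measure the in-hand height and offset.

```bash
cat > m.py <<'E'
from h import *
from scipy.optimize import least_squares, brentq
def near(g,p,r=3):
    out=[]
    for u,v in p:
        u0,v0=int(round(u)),int(round(v));w=cv2.GaussianBlur(g,(3,3),0)[v0-r:v0+r+1,u0-r:u0+r+1];j=np.unravel_index(w.argmin(),w.shape)
        cu,cv_=u0-r+j[1],v0-r+j[0];ys,xs=np.mgrid[cv_-2:cv_+3,cu-2:cu+3];q=g[ys,xs].astype(float);q=np.clip(np.percentile(q,70)-q,0,None)
        out.append(((q*xs).sum()/q.sum(),(q*ys).sum()/q.sum()))
    return np.array(out)
def measure(a,b,s,pt,pw,H=(.44538,-.29844,-22.686)):
    """a top, b wrist picture; pt: top pixels of the holes in the order (sx,sy) of sg"""
    d=dark(b,pw,9);f=lambda z:np.linalg.norm(np.diff(ray('wrist',d,z,s)[:,:2],axis=0))-.106
    z=brentq(f,.0,.2);W=ray('wrist',d,z,s);e=W[1]-W[0]
    print('wrist px',d,'plate top z',z,'tcp-top',s['position'][2]-z,'x-yaw',np.degrees(np.arctan2(e[1],e[0])),'mid',W.mean(0))
    g=cv2.cvtColor(a,cv2.COLOR_RGB2GRAY);q=near(g,[p[0] for p in pt]);P=ray('top',q,z)[:,:2];sg=np.array([p[1] for p in pt])*[.053,.07]
    def res(v):
        c,n=np.cos(v[2]),np.sin(v[2]);return (sg@np.array([[c,n],[-n,c]])+v[:2]-P).ravel()
    r=least_squares(res,[H[0],H[1],np.radians(H[2])])
    print('top px',q,'res mm',np.round(r.fun*1e3,1))
    print('cover',r.x[:2],np.degrees(r.x[2]),'correction xy',np.array(H[:2])-r.x[:2],'wz',H[2]-np.degrees(r.x[2]))
E
python3 - <<'E'
from m import *
s=manip.get_state()
rd=lambda f:cv2.imread('pics/'+f)[:,:,::-1].copy()
measure(rd('top7.png'),rd('w7.png'),s,[((447.8,271.5),(1,1)),((429.2,320.5),(-1,1)),((490.5,345),(-1,-1))],[(173,130),(458,130)])
E
```

```text
wrist px [[170.35877863 128.26243037]
 [459.59596918 126.82857143]] plate top z 0.14587969981910992 tcp-top 0.0180395237273282 x-yaw -22.523627622702897 mid [ 0.47125392 -0.23409066  0.1458797 ]
top px [[447.72357724 271.39837398]
 [428.63324176 319.75      ]
 [489.59741882 345.02997502]] res mm [ 0.5  0.5  0.7  1.1 -1.2 -1.6]
cover [ 0.44359854 -0.29754184] -22.94620818162243 correction xy [ 0.00178146 -0.00089816] wz 0.2602081816224313
```

{"op": "carry_out", "data": {
  "plan": [
    {"wx": 0, "wy": 0, "wz": 0, "x": 0.0018, "y": -0.0009, "z": -0.01, "claw": -1},
    {"wx": 0, "wy": 0, "wz": 0, "x": 0.0018, "y": -0.0009, "z": -0.02, "claw": -1},
    {"wx": 0, "wy": 0, "wz": 0, "x": 0.0018, "y": -0.0009, "z": -0.03, "claw": -1},
    {"wx": 0, "wy": 0, "wz": 0, "x": 0.0018, "y": -0.0009, "z": -0.036, "claw": -1},
    {"wx": 0, "wy": 0, "wz": 0, "x": 0.0018, "y": -0.0009, "z": -0.036, "claw": -1}
  ]
}}

```text
clock: 14.92
position: [0.446, -0.2993, 0.1264]
eef_rot: [-0.001, 0.833, 0.554, -0.0]
wrist_force: [0.5, 0.0, -3.7]
grip_width: 0.0109
gripper_force: 60.1
```

{"op": "carry_out", "data": {
  "plan": [
    {"wx": 0, "wy": 0, "wz": 0, "x": 0, "y": 0, "z": 0, "claw": -1},
    {"wx": 0, "wy": 0, "wz": 0, "x": 0, "y": 0, "z": 0, "claw": -1},
    {"wx": 0, "wy": 0, "wz": 0, "x": 0, "y": 0, "z": 0, "claw": -1},
    {"wx": 0, "wy": 0, "wz": 0, "x": 0, "y": 0, "z": 0, "claw": -1},
    {"wx": 0, "wy": 0, "wz": 0, "x": 0, "y": 0, "z": 0, "claw": -1}
  ]
}}

```text
clock: 15.55
position: [0.4464, -0.2997, 0.1273]
eef_rot: [0.0, 0.833, 0.554, -0.0]
wrist_force: [-0.8, -0.2, -3.7]
grip_width: 0.0105
gripper_force: 60.1
```

Run:
```python
from m import *
s=manip.get_state();b=grab('wrist','w8.png');a=grab('top','top8.png');c=grab('scene','scene8.png')
print(s['clock'],s['position'],s['eef_rot'])
pw=[(172,129),(459,129)]
E=s['position'];z=E[2]-.0185
hc=np.array([.44538,-.29844]);y=np.radians(-22.69);R=np.array([[np.cos(y),-np.sin(y)],[np.sin(y),np.cos(y)]])
pt=[]
for g in((1,1),(-1,1),(-1,-1)):
    X=np.r_[hc+R@(np.array(g)*[.053,.07]),z];pt.append((proj('top',X)[0],g))
print(pt);measure(a,b,s,pt,pw)
o=np.zeros((600,800,3),np.uint8)
o[:400,:400]=cv2.resize(a[250:360,405:515],(400,400),interpolation=cv2.INTER_CUBIC)
o[:300,400:]=cv2.resize(b[80:240,130:343],(400,300),interpolation=cv2.INTER_CUBIC);o[300:,400:]=cv2.resize(c[130:220,200:320],(400,300),interpolation=cv2.INTER_CUBIC)
cv2.imwrite('pics/c8.png',o[:,:,::-1])
```

```text
15.55 [ 0.44636634 -0.2997332   0.12733373] [ 4.25083109e-05  8.32846746e-01  5.53503655e-01 -7.21907656e-06]
[(array([443.57016881, 271.35604173]), (1, 1)), (array([424.90849523, 318.24910736]), (-1, 1)), (array([485.53705719, 343.43510595]), (-1, -1))]
wrist px [[172.91837732 128.3172043 ]
 [460.22821151 127.57023583]] plate top z 0.10826922092322898 tcp-top 0.019064505940673757 x-yaw -22.647950753373053 mid [ 0.47315194 -0.23508941  0.10826922]
top px [[443.56926407 270.99350649]
 [424.79884504 317.66891242]
 [485.37532671 342.90172504]] res mm [ 0.3  0.1 -0.1 -0.  -0.2 -0. ]
cover [ 0.44636702 -0.29840576] -22.763930600924773 correction xy [-9.87017813e-04 -3.42402146e-05] wz 0.07793060092477333
```

View pics/c8.png

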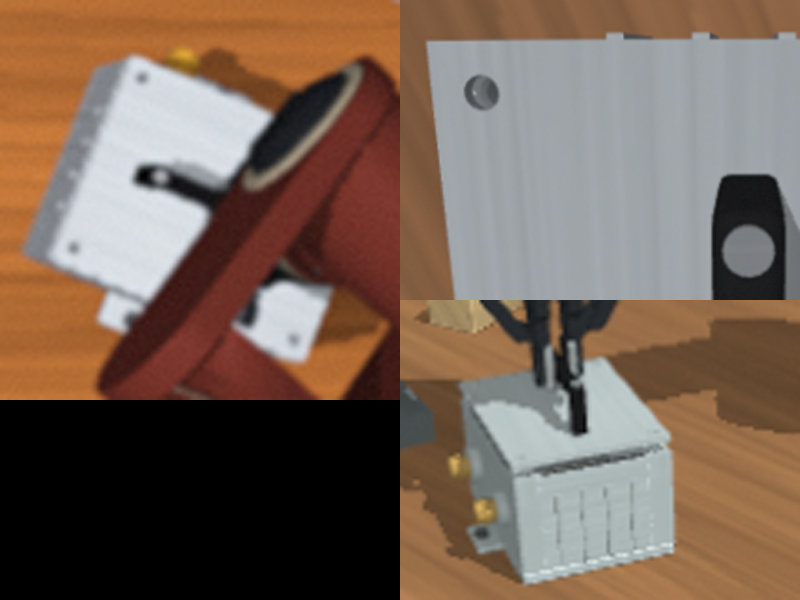

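The top fit (0.3 mm residual) puts the cover 1 mm off in x, and the wrist says the same. Its underside is about 11 mm above the rim, with a clear gap in the scene crop. I'll apply the last correction and hold.

{"op": "carry_out", "data": {
  "plan": [
    {"wx": 0, "wy": 0, "wz": 0, "x": -0.001, "y": 0, "z": 0, "claw": -1},
    {"wx": 0, "wy": 0, "wz": 0, "x": -0.001, "y": 0, "z": 0, "claw": -1},
    {"wx": 0, "wy": 0, "wz": 0, "x": -0.001, "y": 0, "z": 0, "claw": -1},
    {"wx": 0, "wy": 0, "wz": 0, "x": -0.001, "y": 0, "z": 0, "claw": -1},
    {"wx": 0, "wy": 0, "wz": 0, "x": -0.001, "y": 0, "z": 0, "claw": -1}
  ]
}}

```text
clock: 16.32
position: [0.4454, -0.2997, 0.1273]
eef_rot: [0.0, 0.833, 0.553, -0.0]
wrist_force: [-0.3, -0.5, -3.4]
grip_width: 0.0109
gripper_force: 60.2
```

{"op": "carry_out", "data": {
  "plan": [
    {"wx": 0, "wy": 0, "wz": 0, "x": 0, "y": 0, "z": 0, "claw": -1},
    {"wx": 0, "wy": 0, "wz": 0, "x": 0, "y": 0, "z": 0, "claw": -1},
    {"wx": 0, "wy": 0, "wz": 0, "x": 0, "y": 0, "z": 0, "claw": -1},
    {"wx": 0, "wy": 0, "wz": 0, "x": 0, "y": 0, "z": 0, "claw": -1},
    {"wx": 0, "wy": 0, "wz": 0, "x": 0, "y": 0, "z": 0, "claw": -1}
  ]
}}

```text
clock: 16.95
position: [0.4454, -0.2997, 0.1273]
eef_rot: [-0.0, 0.833, 0.554, -0.0]
wrist_force: [0.2, 0.6, -4.4]
grip_width: 0.0108
gripper_force: 60.2
```

Run:
```python
from m import *
from workcell import finish_job
s=manip.get_state();b=grab('wrist');a=grab('top')
print(s['clock'],s['position'],np.abs(s['joint_velocities']).max(),s['wrist_force'])
measure(a,b,s,[((443.6,271.4),(1,1)),((424.9,318.2),(-1,1)),((485.5,343.4),(-1,-1))],[(172,129),(459,129)])
```

```text
16.95 [ 0.44536959 -0.29969939  0.12728055] 0.002578110819772275 [ 0.16890581  0.58067459 -4.3711941 ]
wrist px [[170.53652695 127.8491018 ]
 [456.82486486 126.40648649]] plate top z 0.10755655693661391 tcp-top 0.01972399010467933 x-yaw -22.518987811434055 mid [ 0.47124567 -0.23438958  0.10755656]
top px [[443.36778263 271.36341582]
 [424.75070028 318.13165266]
 [485.20886076 343.32105869]] res mm [ 0.1 -0.  -0.   0.1 -0.1 -0.1]
cover [ 0.44550439 -0.29826927] -22.726533387597556 correction xy [-0.00012439 -0.00017073] wz 0.04053338759755576
```

Within 0.2 mm and still, so I'm handing in.

```bash
python3 -c "
from workcell import finish_job
print(finish_job())"
```

```text
the job is handed in; nothing more can be done
None
```

The filter is down between the rails, within about 2 mm of centre in the images, and let go. The cover is held level and still about 10–11 mm above the rim, its holes within about 0.2 mm of the threaded ones by the top camera; the job is handed in, and no verdict was shown.

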